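# Stop the belt grinder and hold its tension arm down for a new belt

### The arm

A 6-joint arm with a two-finger parallel gripper is mounted at the origin on the work surface. World frame = base frame: x ahead of the robot, y to its left, z up, the work surface at z = 0. Lengths are in mm, angles in rad, forces in N, time in s.
With the tool pointing down it reaches from about 350 to 975 mm from the base axis. Payload 7.1 kg.
Tool frame: the origin (TCP) lies between the finger pads; the fingertips stand 19 mm ahead of it and the grasp point (between the pads) is the TCP; z points along the fingers, y is the line along which they close (so a half turn about z gives the same grasp; the last joint's range is limited). The gripper opens to 88 mm and grips with 3 to 60 N. Pads are 20 mm wide; open, the fingers measure 115 mm over their backs; the gripper's body (75 mm by 178 mm) begins 61 mm behind the grasp point.
Start: joints at [-1.256, 0.423, 1.63, -0, 1.089, -0.019], TCP at [204.789, -590.479, 203.375] pointing down, gripper open.
Joint ranges: [-3, 3], [-0.9, 2.11], [0.09, 2.58], [-1.31, 4.45], [0.11, 2.69], [-2.54, 2.54]. Speed limits (rad/s): [2.39, 2.39, 3.01, 3.14, 3.14, 3.14].

### API

Orientations are given as a rotation vector (axis times angle).
In Python, from workcell import ctrl gives the robot as it stands.
- The arm moves only by the tool arm_command, never from a script. Its argument "series" is a list of rows, each an object with "linear": the shift along the tool's x, y, z in m, a list of three; "turn": the turn about the tool's z in rad. A call has 1 to 10 rows; each row shifts and turns the commanded pose from where the row before left it, along the tool's axes as they then stand; what a row does not reach is not made up. A row lasts 1/10 s, in which the tool goes at most 50 mm and 8.59 degrees, less where a joint would pass 70% of its speed; a pose out of reach is approached as far as the arm can. A call with a gripper value outside its range is refused whole. "jaw" is the opening, from -1 (shut) to 1 (fully open), set as the call begins (left out, the last holds). The fingers move at their own pace and stop on an object; the grip force is fixed at half the most. Time passes only in rows, so rows that do not move let the fingers close. It gives the time, the measured TCP pose, the force, the opening and the grip force at its end, in the units of the state.
- ctrl.get_obs(): the state, without advancing time (a new reading comes with each control period).
- ctrl.get_image(name): name is "side" or "top" or "wrist"; returns a dict with "frame" (420x560x3 uint8, blue, green, red), "fx", "fy", "cx", "cy" (pixels), "rvec" (rotation vector, rad) and "tvec" (3), from world to camera coordinates, as OpenCV has them. Camera axes: x right, y down, z forward; pixel columns grow to the right and rows downward; lengths in mm; the calibration is good to about 2 mm. The wrist camera is an equidistant fisheye: a pixel r from the principal point sees the ray r / f radians off the axis. A picture is of the moment at which its call begins. There is no depth.
- ctrl.close_job(): hands the job in; it is judged then, once.
The state is a dict: "t": time; "qpos": joint angles; "qvel": joint speeds; "joint_torque": joint torques, N m; "ee_pos": TCP position; "orientation": TCP orientation; "ft_force": force on the tool from outside, world axes, zero at the start; "moment": the same for the moment, N m; "width": finger opening in mm; "grasp_force": force on a finger pad.
Only numpy, scipy, OpenCV 4.12 (cv2) and the standard library are available. Lean on these libraries where they do the work, as an engineer would, in place of code of your own. Each camera call takes 0.05 s, during which the arm holds its last target. There are 200 camera calls.

### The job

The belt of the small grinder has come off and a workmate across the bench is waiting to slip on a new one. First press the red stop paddle on the grey starter box right down to its stop and let it up again, leaving the green start button alone; then push the grinder's tension arm down by its black rubber grip, all the way to its stop, and finish while still holding it there with the gripper's fingers. Keep the fingers off the idler wheel where the belt must go, never let the arm snap back up, and do not disturb the pipe, the wood block or the tin on the bench.

Things in the scene. Friction and masses are not known exactly. Their poses are not given: they have to be found in the camera images.
- starter: Grey starter box, 88 x 126 mm and 52 mm high, screwed to the bench; origin under its centre. The red stop paddle and the green start button are on its top.
- paddle_face (a point): Press point on the red stop paddle's upper face, mid-width, 52 mm from the hinge. The paddle is 74 mm long (hinge to free edge), 68 mm wide. At rest its free edge slopes up and this point is 74 mm above the bench; pressed home the paddle is level and the point 64 mm up. x: from free edge to hinge; y: towards the green button; z: out of the face. The spring gives 3 N here at first, 8 N at the stop.
- stop_paddle (a joint): Angle of the stop paddle, rad: 0 at rest (up), 0.20 at its stop (level). It springs up when let go.
- start_button (a joint): Travel of the round green start button, m: 0 at rest, 0.004 fully in. 22 mm across, sunk in a black shroud on the starter box, 61 mm beside the paddle's centre line.
- grinder: Green and grey belt grinder bolted to the bench, base plate 300 x 230 mm; origin on the bench. x: level, from the post towards the tension arm's grip; y: towards the side that carries the wheels; the motor, up to 160 mm high, stands on the other side, under the arm.
- tension_pivot (a point): Pivot of the tension arm, 200 mm above the bench on top of the grinder's post, in the arm's middle plane. y is the level pivot axis; x is level, towards the grip. The arm is a grey tube 30 mm wide and 32 mm high; it meets the rubber grip 198 mm from the pivot.
- tension_grip (a point): Black rubber grip on the tension arm's free end: cylinder 30 mm in diameter, 92 mm long, origin at its centre, 245 mm from the pivot. x: along the arm, outwards; y: across, to the wheel side; z: up. The centre is 272 mm above the bench at rest, 176 mm at the stop and 10 mm farther out there. A torsion spring pushes it up: about 6 N at rest, 13 N at the stop.
- tension_arm (a joint): Angle of the tension arm, rad: 0 at rest (sloping 0.30 rad up from the pivot to the grip), 0.40 wound down to its stop (sloping 0.10 rad down). It springs up when let go. Its rubber grip is the part called tension_arm_c3.
- idler: Aluminium idler wheel that the belt runs over, 60 mm in diameter, 50 mm wide, turning freely on an axle on the tension arm 165 mm from the pivot; origin at its centre, 53 mm to the side of the arm's middle plane.
- pipe: Half-finished red-brown tobacco pipe standing on its bowl, 42 mm across, 46 mm high, about 160 mm long over the black stem; origin under the bowl. A bystander.
- briar_block: Dark wood block with a sawn step, 70 x 50 x 46 mm; origin under its centre. A bystander.
- wax_tin: Round brass-coloured wax tin, 75 mm in diameter, 27 mm high; origin under its centre. A bystander.

How it is judged (in metres and radians):
On the way, in this order (a step that is already met when the one before it is completed fails the run):
1. the red stop paddle is pressed to its stop (value of joint stop_paddle above 0.175 rad), for 0.1 s.
2. the stop paddle has been let up again (value of joint stop_paddle below 0.04 rad), for 0.05 s.
3. the tension arm is wound to its stop, held by its grip (value of joint tension_arm above 0.375 rad and contact force between tension_arm_c3 and the fingers above 5 N), for 0.3 s.
At the end, for the whole second after the job is handed in: The tension arm is at its stop (within 0.025 rad, 6 mm at the grip) and the fingers are pushing on its rubber grip with more than 5 N and not touching the idler wheel; the stop paddle has been pressed home (within 0.025 rad) and is up again (below 0.04 rad) (all of step 3 and contact force between idler and the fingers below 0.5 N and value of joint stop_paddle below 0.04 rad); the arm keeps its last pose, push and grip.
It fails at once if the tension arm snapped back up (faster than 2.5 rad/s) (velocity of joint tension_arm below -2.5 rad/s).
It fails at once if the green start button was pressed (value of joint start_button above 0.002 m).
It fails at once if the fingers pushed on the idler wheel (contact force between idler and the fingers above 2 N).
It fails at once if the pipe, wood block or tin was disturbed (moved over 25 mm) (distance of any of pipe, briar_block, wax_tin from where it was at the start of the episode above 0.025 m).
It also fails if it takes over 45 s, if anything falls off the work surface, if the arm or the gripper's body presses on something with over 40 N, if the wrist force passes 120 N, or if a joint passes its speed limit or range.

## Working session

There is one attempt and no reset: what is moved stays moved. The work goes in short steps, Python scripts to look and compute and a tool call to move; the robot and the scene stay as the last step left them, time stands still between calls to the robot, and variables do not carry over. Pictures are saved under pics/ and viewed, at most 12 in all, crops included, and the job is handed in when it is done.

Besides the shell and the picture viewer there is one more tool, called after "Call:" as a command line: name --argument value ..., lists and objects as JSON in quotes. arm_command: Moves the arm, as the interface text tells. Its arguments: {"type":"object","properties":{"series":{"type":"array"},"jaw":{"type":"number"}},"required":["series"]}

```bash
mkdir -p pics
cat > h.py <<'E'
import numpy as np, cv2
from workcell import ctrl
def cam(n):
    im=ctrl.get_image(n); return im
def ray(im,u,v):
    R=cv2.Rodrigues(np.array(im["rvec"],float))[0]; t=np.array(im["tvec"],float).ravel()
    x,y=(u-im["cx"])/im["fx"],(v-im["cy"])/im["fy"]
    d=R.T@np.array([x,y,1]); return -R.T@t, d/np.linalg.norm(d)
def onz(im,u,v,z):
    o,d=ray(im,u,v); return o+d*(z-o[2])/d[2]
def tri(a,b):
    (o1,d1),(o2,d2)=a,b
    s=np.linalg.lstsq(np.c_[d1,-d2],o2-o1,rcond=None)[0]
    p,q=o1+d1*s[0],o2+d2*s[1]; return (p+q)/2,np.linalg.norm(p-q)
E
python3 - <<'E'
from h import *
import pickle
for n in("side","top"):
    im=cam(n); cv2.imwrite(f"pics/{n}.png",im["frame"]); pickle.dump(im,open(n+".pkl","wb")); print(n,ray(im,im["cx"],im["cy"]))
o=ctrl.get_obs();print(o)
E
```

```text
side (array([169.87802599, 851.1370389 , 904.77136957]), array([ 0.36928826, -0.66573579, -0.6483996 ]))
top (array([ 389.56479172,   81.73814604, 1319.61339358]), array([ 0.18498099,  0.02712253, -0.98236775]))
{'t': 0.1, 'qpos': array([-1.25599825e+00,  4.23737332e-01,  1.63060572e+00, -7.79015487e-06,
        1.08861340e+00, -1.90489520e-02]), 'qvel': array([-0.00012059, -0.00128738, -0.00185141,  0.0007992 , -0.00072059,
       -0.00116219]), 'joint_torque': array([ 6.26580550e-04, -5.45612955e+01, -2.74327433e+01,  6.45602262e-02,
        1.87789119e-02, -2.70025419e-05]), 'ee_pos': array([ 204.62920125, -589.99137604,  202.69945479]), 'orientation': array([-3.09659624e+00, -5.21755430e-01,  3.26210056e-04]), 'ft_force': array([ 0.45958291, -0.77234532,  0.05021058]), 'moment': array([-0.01785099, -0.01801257, -0.02260458]), 'grasp_force': 0.0, 'width': 88.04381264964053}
```

View pics/top.png

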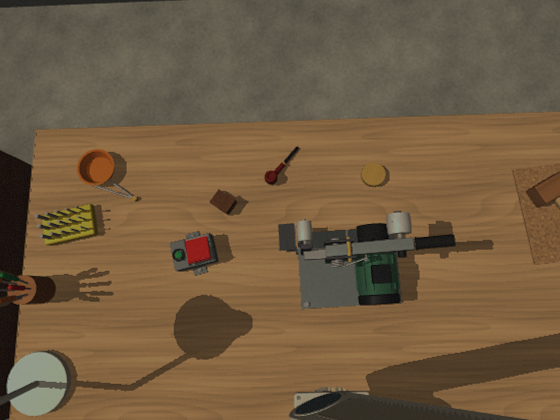

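View pics/side.png

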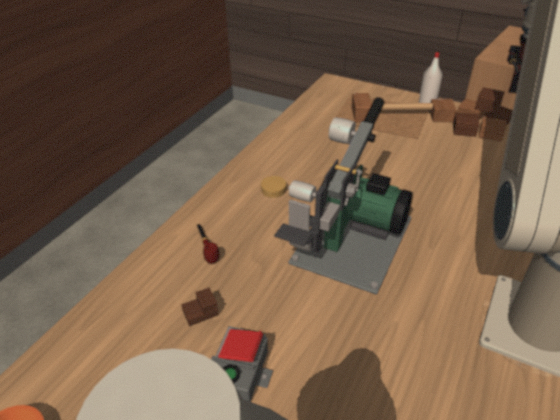

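The top view shows the paddle (red) at about (197,250), the green button at (178,255), the grip (black) at (418–455,241), and the idler at (399,223). In the side view the grip is at about (374,110) and the paddle at (241,345).

Run:
```python
from h import *
import pickle
I={n:pickle.load(open(n+".pkl","rb")) for n in("top","side")}
t,s=I["top"],I["side"]
def big(m):
    c=max(cv2.findContours(m,0,2)[0],key=cv2.contourArea); return c
hsv={n:cv2.cvtColor(I[n]["frame"],cv2.COLOR_BGR2HSV) for n in I}
def red(n,box):
    h=hsv[n]; m=(((h[...,0]<6)|(h[...,0]>174))&(h[...,1]>180)&(h[...,2]>110)).astype(np.uint8)
    k=np.zeros_like(m);x0,y0,x1,y1=box;k[y0:y1,x0:x1]=1; return big(m*k)
rt=red("top",(165,225,225,280)); rs=red("side",(210,320,270,375))
R=cv2.minAreaRect(rt);print("red",R,[onz(t,*p,71).round(1) for p in cv2.boxPoints(R)],onz(t,*R[0],71))
def cen(c): m=cv2.moments(c);return m['m10']/m['m00'],m['m01']/m['m00']
print("tri",tri(ray(t,*cen(rt)),ray(s,*cen(rs))))
h=hsv["top"];m=((h[...,0]>60)&(h[...,0]<90)&(h[...,1]>100)).astype(np.uint8);m[:, :165]=0;m[:,195:]=0;m[:240]=0;m[270:]=0
print("green",cen(big(m)),onz(t,*cen(big(m)),55))
# grip masks dark
g=cv2.cvtColor(t["frame"],cv2.COLOR_BGR2GRAY);m=(g<38).astype(np.uint8);m[:, :414]=0;m[:,462:]=0;m[:230]=0;m[253:]=0
c=big(m);print("gript",cv2.minAreaRect(c),cv2.boundingRect(c))
g=cv2.cvtColor(s["frame"],cv2.COLOR_BGR2GRAY);m=(g<38).astype(np.uint8);m[:, :357]=0;m[:,390:]=0;m[:95]=0;m[130:]=0
c=big(m);print("grips",cv2.minAreaRect(c),cv2.boundingRect(c))
a=cv2.resize(t["frame"][200:290,160:230],None,fx=5,fy=5)
b=cv2.resize(t["frame"][200:260,290:470],None,fx=4,fy=4)
cc=cv2.resize(s["frame"][80:180,320:400],None,fx=5,fy=5)[:, :400]
W=np.zeros((600,800,3),np.uint8);W[:240,:720]=b;e=cv2.resize(a,(280,360));W[240:600,:280]=e;W[240:600,300:588]=cv2.resize(cc,(288,360))
cv2.imwrite("pics/z.png",W)
```

```text
red ((197.1351318359375, 249.81080627441406), (23.67345428466797, 22.029462814331055), 80.53767395019531) [array([552.6, 419.9,  71. ]), array([561.7, 355.2,  71. ]), array([492.4, 342.9,  71. ]), array([483.3, 406.9,  71. ])] [522.31478202 381.1645564   71.        ]
tri (array([523.62764665, 381.94042254,  67.76012952]), np.float64(1.2352576852954034))
green (177.93846153846152, 254.45128205128202) [511.60914205 442.4556814   55.        ]
gript ((434.28363037109375, 241.47569274902344), (12.212363243103027, 39.199127197265625), 85.10090637207031) (415, 234, 40, 16)
grips ((374.4000244140625, 110.69999694824219), (9.391485214233398, 25.043960571289062), 26.56505012512207) (365, 99, 18, 24)
```

View pics/z.png

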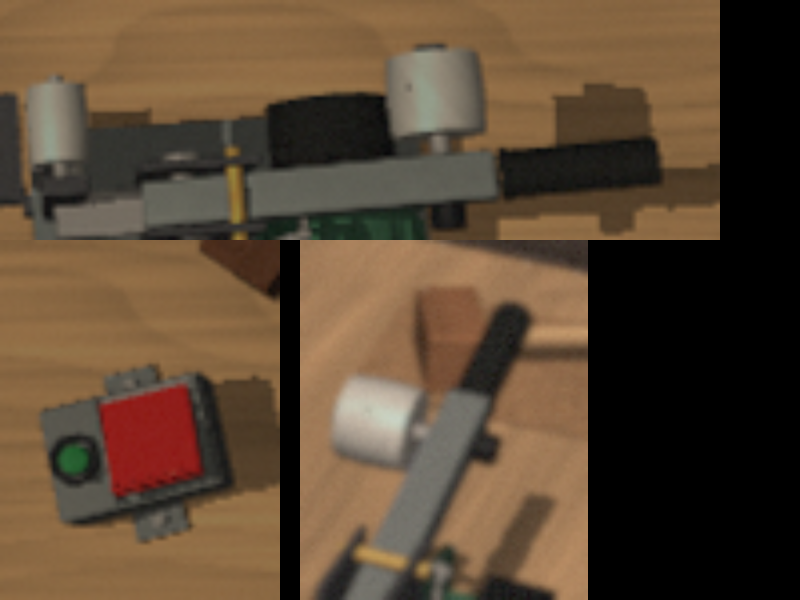

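The zoom confirms that the ridged free edge of the paddle is nearest the robot, with the green button to its left. The grip's long axis is nearly parallel to −y, and the idler is inboard on the far side.

```bash
cat >> h.py <<'E'
from scipy.spatial.transform import Rotation as Ro
def delta(p,turn_dir=None):
    o=ctrl.get_obs(); R=Ro.from_rotvec(o["orientation"]).as_matrix()
    print("t",o["t"],"ee",o["ee_pos"].round(1),"F",o["ft_force"].round(1),"w",round(o["width"],1),"q6",o["qpos"][5].round(2))
    print("tool delta",(R.T@(np.array(p)-o["ee_pos"])).round(1))
    if turn_dir is not None:
        d=R.T@np.append(turn_dir,0); a=np.arctan2(d[1],d[0])-np.pi/2
        print("turn",(a+np.pi/2)%np.pi-np.pi/2)
E
python3 - <<'E'
from h import *
import pickle
I={n:pickle.load(open(n+".pkl","rb")) for n in("top","side")};t,s=I["top"],I["side"]
print("grip",tri(ray(t,434.3,241.5),ray(s,374.4,110.7)))
a,b=onz(t,415.5,243,258.5),onz(t,454,240,285.5);print(a,b,onz(t,434.3,241.5,272))
# tube centreline, top: inboard point near (365,~249)
print("tri far end",tri(ray(t,454,240),ray(s,379,99.5)))
d=(b-a)[:2];d/=np.linalg.norm(d);n=np.array([-d[1],d[0]]);print("axis",d,"wheel-side",n)
print(Ro.from_rotvec(ctrl.get_obs()["orientation"]).as_matrix().round(3))
for p in ([350,-590,360],[350,300,360],[507.5,378.5,130]): delta(p,n)
E
```

```text
grip (array([ 504.26157783, -246.72148729,  280.68153335]), np.float64(2.4539437864098113))
[ 505.39652216 -207.09339654  258.5       ] [ 507.29922527 -292.05193441  285.5       ] [ 506.40980308 -249.12603553  272.        ]
tri far end (array([ 507.19691955, -290.06964813,  290.60261328]), np.float64(0.99615991098211))
axis [ 0.02239005 -0.99974931] wheel-side [0.99974931 0.02239005]
[[ 0.945  0.328 -0.   ]
 [ 0.328 -0.945  0.001]
 [ 0.    -0.001 -1.   ]]
t 0.1 ee [ 204.6 -590.   202.7] F [ 0.5 -0.8  0.1] w 88.0 q6 -0.02
tool delta [ 137.3   47.4 -157.4]
turn -1.2593378650148366
t 0.1 ee [ 204.6 -590.   202.7] F [ 0.5 -0.8  0.1] w 88.0 q6 -0.02
tool delta [ 429.  -793.4 -156.2]
turn -1.2593378650148366
t 0.1 ee [ 204.6 -590.   202.7] F [ 0.5 -0.8  0.1] w 88.0 q6 -0.02
tool delta [ 603.5 -815.7   73.8]
turn -1.2593378650148366
```

Call:
arm_command --series '[{"linear":[0.023,0.008,-0.026],"turn":0},{"linear":[0.023,0.008,-0.026],"turn":0},{"linear":[0.023,0.008,-0.026],"turn":0},{"linear":[0.023,0.008,-0.026],"turn":0},{"linear":[0.023,0.008,-0.026],"turn":0},{"linear":[0.023,0.008,-0.027],"turn":0},{"linear":[0.01,-0.029,0],"turn":0},{"linear":[0.01,-0.029,0],"turn":0},{"linear":[0.01,-0.029,0],"turn":0},{"linear":[0.01,-0.029,0],"turn":0}]' --jaw -1

```text
t: 1.1
ee_pos: [350.5, -466.5, 359.8]
orientation: [-3.097, -0.522, 0.001]
ft_force: [-0.0, -0.2, -0.6]
width: 11.7
grasp_force: 0.0
```

Call:
arm_command --series '[{"linear":[0.013,-0.0375,0],"turn":0},{"linear":[0.013,-0.0375,0],"turn":0},{"linear":[0.013,-0.0375,0],"turn":0},{"linear":[0.013,-0.0375,0],"turn":0},{"linear":[0.013,-0.0375,0],"turn":0},{"linear":[0.013,-0.0375,0],"turn":0},{"linear":[0.013,-0.0375,0],"turn":0},{"linear":[0.013,-0.0375,0],"turn":0},{"linear":[0.013,-0.0375,0],"turn":0},{"linear":[0.013,-0.0375,0],"turn":0}]'

```text
t: 2.1
ee_pos: [350.0, -69.5, 360.2]
orientation: [-3.098, -0.521, -0.0]
ft_force: [0.9, -0.2, 0.1]
width: 0.7
grasp_force: 0.0
```

Call:
arm_command --series '[{"linear":[0.013,-0.0375,0],"turn":0},{"linear":[0.013,-0.0375,0],"turn":0},{"linear":[0.013,-0.0375,0],"turn":0},{"linear":[0.013,-0.0375,0],"turn":0},{"linear":[0.013,-0.0375,0],"turn":0},{"linear":[0.013,-0.0375,0],"turn":0},{"linear":[0.013,-0.0375,0],"turn":0},{"linear":[0.013,-0.0375,0],"turn":0},{"linear":[0,0,0],"turn":0}]'

```text
t: 3.0
ee_pos: [350.2, 249.9, 360.0]
orientation: [-3.096, -0.528, 0.001]
ft_force: [-0.2, -0.3, -0.7]
width: 0.4
grasp_force: 0.0
```

```bash
python3 -c "
from h import *
delta([507.5,378.5,120])"
```

```text
t 3.0 ee [350.2 249.9 360. ] F [-0.2 -0.3 -0.7] w 0.4 q6 1.82
tool delta [191.2 -69.  239.9]
```

Call:
arm_command --series '[{"linear":[0.0191,-0.0069,0.024],"turn":0},{"linear":[0.0191,-0.0069,0.024],"turn":0},{"linear":[0.0191,-0.0069,0.024],"turn":0},{"linear":[0.0191,-0.0069,0.024],"turn":0},{"linear":[0.0191,-0.0069,0.024],"turn":0},{"linear":[0.0191,-0.0069,0.024],"turn":0},{"linear":[0.0191,-0.0069,0.024],"turn":0},{"linear":[0.0191,-0.0069,0.024],"turn":0},{"linear":[0.0191,-0.0069,0.024],"turn":0},{"linear":[0.0191,-0.0069,0.024],"turn":0}]'

```text
t: 4.0
ee_pos: [509.1, 373.6, 119.1]
orientation: [3.097, 0.521, -0.001]
ft_force: [-1.4, 0.4, -0.7]
width: 0.7
grasp_force: 0.0
```

Run:
```python
from h import *
delta([507.5,378.5,82])
im=cam("top");cv2.imwrite("pics/p1.png",cv2.resize(im["frame"][200:300,130:260],None,fx=5,fy=5))
```

```text
t 4.0 ee [509.1 373.6 119.1] F [-1.4  0.4 -0.7] w 0.7 q6 1.85
tool delta [ 0.1 -5.2 37.1]
```

View pics/p1.png

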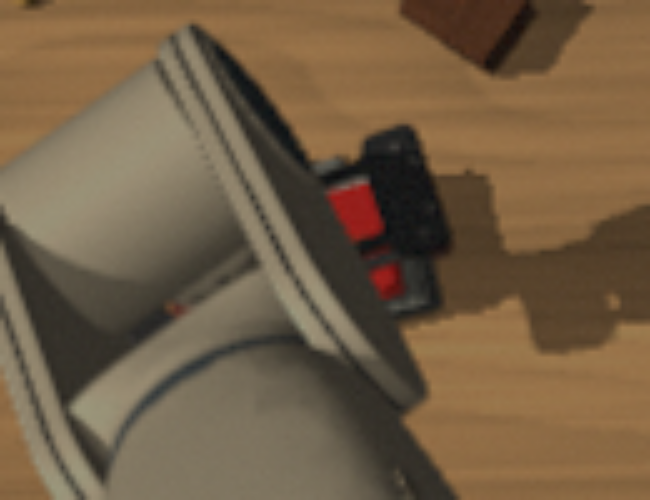

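The wrist hides most of the paddle. A sliver of red shows on both sides of the fingers, around (360,210) and (385,280), which fits the computed point, so I'm pressing.

Call:
arm_command --series '[{"linear":[0,-0.002,0.012],"turn":0},{"linear":[0,0,0.012],"turn":0},{"linear":[0,0,0.005],"turn":0},{"linear":[0,0,0.004],"turn":0},{"linear":[0,0,0.002],"turn":0},{"linear":[0,0,0],"turn":0},{"linear":[0,0,0],"turn":0}]'

```text
t: 4.75
ee_pos: [508.0, 376.3, 86.0]
orientation: [-3.098, -0.522, -0.001]
ft_force: [0.3, 0.6, 0.0]
width: 0.2
grasp_force: 0.0
```

Call:
arm_command --series '[{"linear":[0,0,0.001],"turn":0},{"linear":[0,0,0.001],"turn":0},{"linear":[0,0,0],"turn":0}]'

```text
t: 5.05
ee_pos: [507.8, 376.1, 83.3]
orientation: [3.098, 0.522, -0.0]
ft_force: [0.1, -0.4, -0.1]
width: 0.3
grasp_force: 0.0
```

Run:
```python
from h import *
delta([507.5,378.5,82])
im=cam("wrist");cv2.imwrite("pics/w1.png",im["frame"])
print(ctrl.get_obs()["ft_force"],ctrl.get_obs()["moment"])
```

```text
t 5.05 ee [507.8 376.1  83.3] F [ 0.1 -0.4 -0.1] w 0.3 q6 1.86
tool delta [ 0.5 -2.3  1.3]
[-0.49785329  0.69366548  0.24743905] [ 0.01251523  0.02066707 -0.06013341]
```

View pics/w1.png

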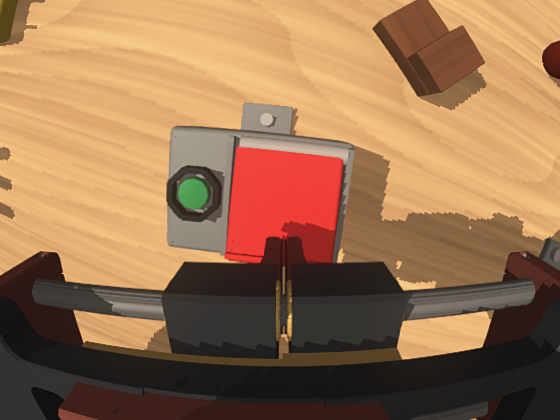

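The wrist view shows the paddle at (228–343, 148–262) and the fingertips at about (283,238), above its lower (free) end. There is no force yet, so I'll check the geometry with this camera.

```bash
cat >> h.py <<'E'
def fray(im,u,v):
    R=cv2.Rodrigues(np.array(im["rvec"],float))[0]; t=np.array(im["tvec"],float).ravel()
    m=np.array([(u-im["cx"])/im["fx"],(v-im["cy"])/im["fy"]]); th=np.linalg.norm(m)
    d=R.T@np.append(m/th*np.sin(th),np.cos(th)); return -R.T@t,d
def fonz(im,u,v,z):
    o,d=fray(im,u,v); return o+d*(z-o[2])/d[2]
def fproj(im,p):
    R=cv2.Rodrigues(np.array(im["rvec"],float))[0]; c=R@np.array(p)+np.array(im["tvec"],float).ravel()
    r=np.linalg.norm(c[:2]);th=np.arctan2(r,c[2]);return im["cx"]+im["fx"]*th*c[0]/r,im["cy"]+im["fy"]*th*c[1]/r
E
python3 - <<'E'
from h import *
im=cam("wrist");e=ctrl.get_obs()["ee_pos"]
for n,(u,v,z) in dict(hingeL=(236,148,64),hingeR=(343,157,64),freeL=(227,260,78),boxfarL=(174,127,52),boxfarR=(353,148,52),shR=(336,264,78)).items(): print(n,fonz(im,u,v,z).round(1))
for dz in(0,-19,-25): print(dz,fproj(im,e+[0,0,dz]))
print(fproj(im,[507.5,378.5,74]), fproj(im,[492,376,78]))
E
```

```text
hingeL [549.5 421.3  64. ]
hingeR [566.  356.9  64. ]
freeL [483.1 404.7  78. ]
boxfarL [549.1 467.7  52. ]
boxfarR [573.8 350.2  52. ]
shR [503.  339.2  78. ]
0 (np.float64(282.92697723353643), np.float64(242.31862969505335))
-19 (np.float64(282.97900481666784), np.float64(232.24856802898873))
-25 (np.float64(282.9936499484603), np.float64(229.41755187396387))
(np.float64(279.2164670252118), np.float64(236.4047437209663)) (np.float64(274.8621739857572), np.float64(261.9643394972141))
```

Call:
arm_command --series '[{"linear":[0,0,0.001],"turn":0},{"linear":[0,0,0.001],"turn":0},{"linear":[0,0,0],"turn":0}]'

```text
t: 5.45
ee_pos: [507.7, 376.1, 81.2]
orientation: [3.098, 0.522, -0.001]
ft_force: [0.2, 0.4, -0.7]
width: 0.4
grasp_force: 0.0
```

Run:
```python
from h import *
im=cam("side");R=cv2.Rodrigues(np.array(im["rvec"]))[0]
e=ctrl.get_obs()["ee_pos"]
for p in (e,e-[0,0,19],[507.5,378.5,74]):
    c=R@p+np.array(im["tvec"]).ravel();print(im["fx"]*c[0]/c[2]+im["cx"],im["fy"]*c[1]/c[2]+im["cy"])
cv2.imwrite("pics/s2.png",cv2.resize(im["frame"][280:400,170:330],None,fx=5,fy=5,interpolation=2))
```

```text
248.55136929145445 341.7021466317622
249.05114693799962 347.4126146060653
248.2217764171229 344.85869442828533
```

View pics/s2.png

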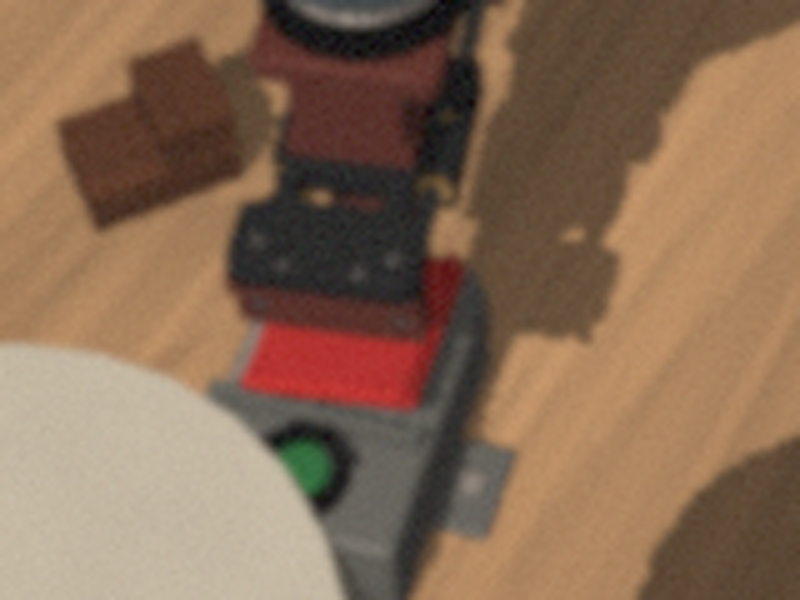

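The side view shows the gripper's body over the paddle hiding the fingertips, and the green button clear of it. I'll go on down by small steps.

Call:
arm_command --series '[{"linear":[0,0,0.001],"turn":0},{"linear":[0,0,0.001],"turn":0},{"linear":[0,0,0.001],"turn":0},{"linear":[0,0,0],"turn":0}]'

```text
t: 5.9
ee_pos: [507.7, 376.1, 78.2]
orientation: [3.098, 0.522, -0.0]
ft_force: [0.1, -0.2, -0.3]
width: 0.7
grasp_force: 0.0
```

Run:
```python
from h import *
for n in range(3):
    im=cam("wrist");o=ctrl.get_obs();print(o["ee_pos"].round(1),o["ft_force"].round(1),o["joint_torque"].round(1))
h=cv2.cvtColor(im["frame"],cv2.COLOR_BGR2HSV)
m=(((h[...,0]<6)|(h[...,0]>174))&(h[...,1]>180)).astype(np.uint8)
c=max(cv2.findContours(m,0,2)[0],key=cv2.contourArea);print(cv2.boundingRect(c))
cv2.imwrite("pics/w2.png",cv2.resize(im["frame"][130:310,180:400],None,fx=3,fy=3,interpolation=2))
```

```text
[507.8 376.1  78.3] [ 0.7 -0.1 -0.3] [  0.  -58.8 -22.3  -0.   -0.1  -0. ]
[507.8 376.2  78.3] [-0.5 -0.3  0.4] [ -0.  -58.8 -22.2  -0.   -0.1   0. ]
[507.8 376.2  78.4] [ 0.4 -0.4 -0.5] [  0.  -58.8 -22.3  -0.   -0.1   0. ]
(223, 147, 122, 122)
```

View pics/w2.png

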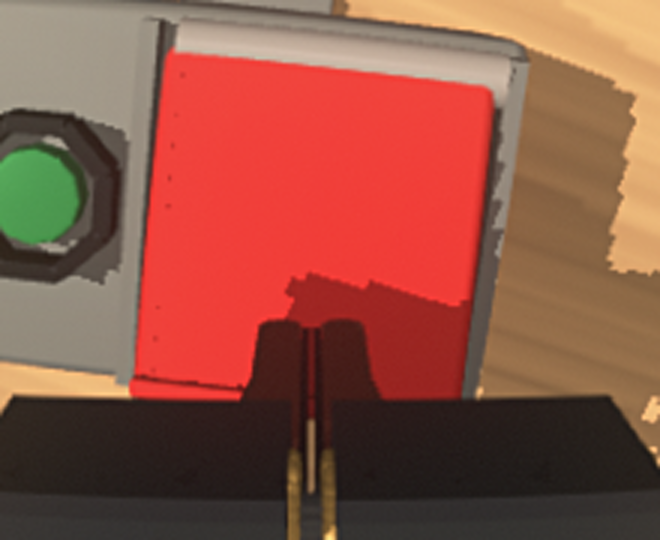

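The crop shows the fingertips at about (310,322), with their shadow ahead of them at about (300,280). They are still above the paddle, so I'm lowering further.

Call:
arm_command --series '[{"linear":[0,0,0.0015],"turn":0},{"linear":[0,0,0.0015],"turn":0},{"linear":[0,0,0.001],"turn":0},{"linear":[0,0,0],"turn":0}]'

```text
t: 6.45
ee_pos: [507.7, 376.1, 74.1]
orientation: [3.098, 0.522, -0.001]
ft_force: [0.0, -0.1, 0.5]
width: 0.4
grasp_force: 0.0
```

Call:
arm_command --series '[{"linear":[0,0,0.0015],"turn":0},{"linear":[0,0,0.0015],"turn":0},{"linear":[0,0,0.001],"turn":0},{"linear":[0,0,0],"turn":0}]'

```text
t: 6.85
ee_pos: [507.7, 376.1, 70.2]
orientation: [3.098, 0.522, -0.0]
ft_force: [0.5, 0.8, -0.7]
width: 0.3
grasp_force: 0.0
```

Run:
```python
from h import *
im=cam("wrist");e=ctrl.get_obs()["ee_pos"];print(e,ctrl.get_obs()["ft_force"])
R=Ro.from_rotvec(ctrl.get_obs()["orientation"]).as_matrix()
for d in ([0,0,0],[10,0,0],[10,0,19],[0,0,19],[10,0,10],[-10,0,19]): print(d,np.round(fproj(im,e+R@d)))
o,_=fray(im,282,200);print("cam in tool",R.T@(o-e))
h=cv2.cvtColor(im["frame"],cv2.COLOR_BGR2HSV)
m=(((h[...,0]<6)|(h[...,0]>174))&(h[...,1]>180)).astype(np.uint8)
c=max(cv2.findContours(m,0,2)[0],key=cv2.contourArea);print(cv2.boundingRect(c),c.reshape(-1,2)[::12].tolist())
```

```text
[507.75772106 376.1255072   70.28059762] [0.22620767 0.58923198 0.26376969]
[0, 0, 0] [283. 242.]
[10, 0, 0] [283. 226.]
[10, 0, 19] [283. 217.]
[0, 0, 19] [283. 232.]
[10, 0, 10] [283. 221.]
[-10, 0, 19] [283. 247.]
cam in tool [  65.77264149    0.35903374 -180.44412947]
(222, 148, 125, 126) [[234, 148], [228, 189], [222, 261], [263, 253], [283, 247], [283, 267], [300, 237], [306, 261], [340, 227], [346, 173], [321, 157], [268, 151]]
```

Call:
arm_command --series '[{"linear":[0,0,0.0015],"turn":0},{"linear":[0,0,0.0015],"turn":0},{"linear":[0,0,0.001],"turn":0},{"linear":[0,0,0],"turn":0}]'

```text
t: 7.3
ee_pos: [507.7, 376.1, 66.2]
orientation: [3.098, 0.522, -0.0]
ft_force: [-0.4, 0.3, -0.1]
width: 0.4
grasp_force: 0.0
```

Run:
```python
from h import *
o=ctrl.get_obs();print(o["ee_pos"],o["ft_force"],o["moment"],o["qpos"])
im=cam("wrist");cv2.imwrite("pics/w3.png",cv2.resize(im["frame"][130:310,180:400],None,fx=3,fy=3,interpolation=2))
```

```text
[507.70318811 376.08798491  66.18013121] [-0.37045842  0.27547051 -0.12687118] [ 0.02927558 -0.00148763  0.02928272] [6.18716108e-01 6.06227330e-01 1.69107995e+00 3.07686425e-05
 8.44602685e-01 1.85570174e+00]
```

View pics/w3.png

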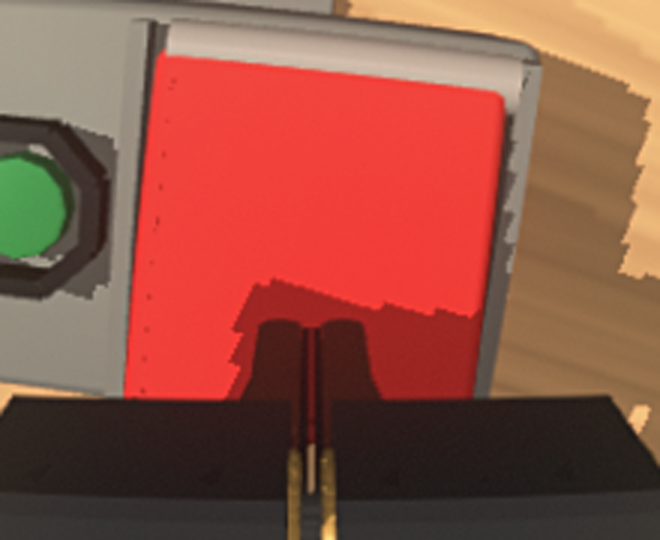

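The shadow is closing up with the fingertips, now at about (255,285) against (260,325), and there is still no contact. Continuing.

Call:
arm_command --series '[{"linear":[0,0,0.0015],"turn":0},{"linear":[0,0,0.0015],"turn":0},{"linear":[0,0,0.001],"turn":0},{"linear":[0,0,0],"turn":0}]'

```text
t: 7.75
ee_pos: [507.7, 376.1, 62.2]
orientation: [3.098, 0.522, -0.0]
ft_force: [0.0, -0.2, -0.3]
width: 0.6
grasp_force: 0.0
```

Call:
arm_command --series '[{"linear":[0,0,0.001],"turn":0},{"linear":[0,0,0.001],"turn":0},{"linear":[0,0,0.001],"turn":0},{"linear":[0,0,0],"turn":0}]'

```text
t: 8.15
ee_pos: [508.5, 376.5, 59.5]
orientation: [-3.097, -0.522, -0.002]
ft_force: [1.4, -0.0, -0.1]
width: 0.7
grasp_force: 1.1
```

Call:
arm_command --series '[{"linear":[0,0,0.001],"turn":0},{"linear":[0,0,0.001],"turn":0},{"linear":[0,0,0],"turn":0}]'

```text
t: 8.45
ee_pos: [508.2, 376.4, 57.4]
orientation: [-3.098, -0.522, -0.001]
ft_force: [1.5, 1.5, 1.2]
width: 0.5
grasp_force: 1.5
```

Run:
```python
from h import *
for i in range(3):
    im=cam("wrist");o=ctrl.get_obs();print(o["ee_pos"].round(1),o["ft_force"].round(1),o["moment"].round(2),o["grasp_force"])
h=cv2.cvtColor(im["frame"],cv2.COLOR_BGR2HSV)
m=(((h[...,0]<6)|(h[...,0]>174))&(h[...,1]>180)).astype(np.uint8)
c=max(cv2.findContours(m,0,2)[0],key=cv2.contourArea);print(cv2.boundingRect(c),c.reshape(-1,2)[::12].tolist())
cv2.imwrite("pics/w4.png",cv2.resize(im["frame"][130:310,180:400],None,fx=3,fy=3,interpolation=2))
```

```text
[508.2 376.4  57.5] [3.8 1.5 1.4] [ 0.18 -0.51 -0.03] 1.5972547169764084
[508.2 376.4  57.6] [3.6 1.1 1.3] [ 0.15 -0.56 -0.06] 1.6710421388211216
[508.2 376.4  57.6] [2.7 0.9 1.9] [ 0.21 -0.56 -0.02] 1.7437934132922805
(220, 150, 131, 135) [[231, 150], [225, 192], [239, 262], [264, 246], [277, 237], [282, 258], [284, 278], [287, 242], [302, 246], [340, 260], [346, 218], [344, 163], [295, 157], [235, 151]]
```

View w4.

View pics/w4.png

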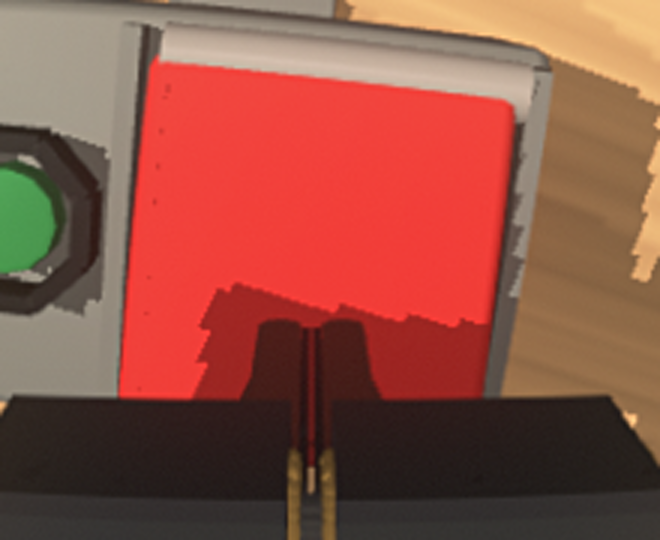

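The crop shows the fingertips still overlying the paddle at about (310,322), with the shadow all round them. A light contact has begun, so I'm pressing in small steps and watching the force.

Call:
arm_command --series '[{"linear":[0,0,0.001],"turn":0},{"linear":[0,0,0.001],"turn":0},{"linear":[0,0,0],"turn":0}]'

```text
t: 8.9
ee_pos: [507.7, 376.2, 55.3]
orientation: [-3.098, -0.522, 0.0]
ft_force: [2.8, 1.4, 2.1]
width: 0.3
grasp_force: 1.6
```

Run:
```python
from h import *
F=[]
for i in range(4):
    im=cam("wrist");o=ctrl.get_obs();F.append(np.r_[o["ee_pos"],o["ft_force"],o["moment"]])
print(np.mean(F,0).round(2),o["grasp_force"],o["orientation"])
for n,(u,v,z) in dict(boxfrontL=(168,246,52),).items(): pass
g=cv2.cvtColor(im["frame"],cv2.COLOR_BGR2HSV)
m=(((g[...,0]<6)|(g[...,0]>174))&(g[...,1]>180)).astype(np.uint8)
c=max(cv2.findContours(m,0,2)[0],key=cv2.contourArea)
e=cv2.approxPolyDP(cv2.convexHull(c),4,True).reshape(-1,2);print([(p.tolist(),fonz(im,*p,70).round(1).tolist()) for p in e])
```

```text
[ 5.0774e+02  3.7619e+02  5.5370e+01  1.2700e+00  1.0400e+00  2.5300e+00
  2.2000e-01 -3.2000e-01 -1.0000e-02] 1.5188681166728202 [-3.09788607e+00 -5.21902015e-01  7.63096665e-05]
[([351, 166], [563.8, 358.2, 70.0]), ([339, 262], [511.8, 344.4, 70.0]), ([283, 277], [493.0, 371.0, 70.0]), ([219, 262], [489.6, 407.9, 70.0]), ([231, 149], [551.7, 419.6, 70.0])]
```

Call:
arm_command --series '[{"linear":[0,0,0.001],"turn":0},{"linear":[0,0,0.001],"turn":0},{"linear":[0,0,0.001],"turn":0},{"linear":[0,0,0.001],"turn":0},{"linear":[0,0,0],"turn":0}]'

```text
t: 9.6
ee_pos: [507.0, 376.0, 51.1]
orientation: [3.098, 0.522, -0.002]
ft_force: [-2.8, 0.6, 5.5]
width: 0.5
grasp_force: 2.3
```

Call:
arm_command --series '[{"linear":[0,0,0.001],"turn":0},{"linear":[0,0,0.001],"turn":0},{"linear":[0,0,0],"turn":0}]'

```text
t: 9.9
ee_pos: [506.9, 375.9, 49.1]
orientation: [3.097, 0.522, -0.003]
ft_force: [-4.3, 1.7, 5.4]
width: 0.6
grasp_force: 2.7
```

Call:
arm_command --series '[{"linear":[0,0,0.001],"turn":0},{"linear":[0,0,0.001],"turn":0},{"linear":[0,0,0],"turn":0}]'

```text
t: 10.2
ee_pos: [506.6, 375.8, 47.1]
orientation: [3.097, 0.522, -0.004]
ft_force: [-4.1, 1.6, 6.1]
width: 0.4
grasp_force: 3.1
```

Call:
arm_command --series '[{"linear":[0,0,0.001],"turn":0},{"linear":[0,0,0.001],"turn":0},{"linear":[0,0,0],"turn":0}]'

```text
t: 10.5
ee_pos: [506.4, 375.7, 45.2]
orientation: [3.097, 0.522, -0.004]
ft_force: [-5.5, 0.7, 8.0]
width: 0.5
grasp_force: 3.9
```

Call:
arm_command --series '[{"linear":[0,0,0.001],"turn":0},{"linear":[0,0,0.001],"turn":0},{"linear":[0,0,0],"turn":0}]'

```text
t: 10.8
ee_pos: [506.4, 375.8, 44.7]
orientation: [3.097, 0.522, -0.004]
ft_force: [-9.2, -1.6, 19.9]
width: 0.5
grasp_force: 9.7
```

Call:
arm_command --series '[{"linear":[0,0,0.001],"turn":0},{"linear":[0,0,0.001],"turn":0},{"linear":[0,0,0],"turn":0}]'

```text
t: 11.1
ee_pos: [506.4, 375.9, 44.3]
orientation: [3.097, 0.522, -0.004]
ft_force: [-14.0, -4.4, 32.8]
width: 0.4
grasp_force: 16.5
```

Run:
```python
from h import *
F=[]
for i in range(4):
    im=cam("wrist");o=ctrl.get_obs();F.append(np.r_[o["ee_pos"],o["ft_force"],o["moment"]])
print(np.mean(F,0).round(2),o["grasp_force"])
```

```text
[ 5.0644e+02  3.7586e+02  4.4310e+01 -1.3860e+01 -4.3600e+00  3.3030e+01
 -8.0000e-01  2.4200e+00 -1.0000e-02] 16.473762318491936
```

The paddle went hard on its stop (33 N). Now I'll let it up and turn while rising.

Call:
arm_command --series '[{"linear":[0,0,-0.01],"turn":0},{"linear":[0,0,-0.025],"turn":-0.14},{"linear":[0,0,-0.035],"turn":-0.14},{"linear":[0,0,-0.035],"turn":-0.14},{"linear":[0,0,-0.035],"turn":-0.14},{"linear":[0,0,-0.035],"turn":-0.14},{"linear":[0,0,-0.035],"turn":-0.14},{"linear":[0,0,-0.035],"turn":-0.14},{"linear":[0,0,-0.035],"turn":-0.14},{"linear":[0,0,-0.02],"turn":-0.14}]' --jaw -0.55

```text
t: 12.3
ee_pos: [508.5, 376.1, 344.0]
orientation: [2.189, 2.252, 0.004]
ft_force: [1.4, 0.0, 0.1]
width: 19.9
grasp_force: 0.0
```

Run:
```python
from h import *
delta([506.5,-252,345],np.array([0.99975,.0224]))
im=cam("wrist");h=cv2.cvtColor(im["frame"],cv2.COLOR_BGR2HSV)
m=(((h[...,0]<6)|(h[...,0]>174))&(h[...,1]>180)).astype(np.uint8)
c=max(cv2.findContours(m,0,2)[0],key=cv2.contourArea)
e=cv2.boxPoints(cv2.minAreaRect(c));print(cv2.contourArea(c),[fonz(im,*p,71).round(1).tolist() for p in e])
```

```text
t 12.3 ee [508.5 376.1 344. ] F [1.4 0.  0.1] w 19.9 q6 0.59
tool delta [-627.8  -20.    -1.6]
turn 0.006231475484522964
2232.0 [[480.6, 405.6, 71.0], [548.0, 422.6, 71.0], [565.5, 356.9, 71.0], [496.4, 339.2, 71.0]]
```

Call:
arm_command --series '[{"linear":[-0.025,-0.001,0],"turn":0},{"linear":[-0.035,-0.001,0],"turn":0},{"linear":[-0.04,-0.001,0],"turn":0},{"linear":[-0.04,-0.001,0],"turn":0},{"linear":[-0.04,-0.001,0],"turn":0},{"linear":[-0.04,-0.001,0],"turn":0},{"linear":[-0.04,-0.001,0],"turn":0},{"linear":[-0.04,-0.001,0],"turn":0},{"linear":[-0.04,-0.001,0],"turn":0},{"linear":[-0.04,-0.001,0],"turn":0}]'

```text
t: 13.35
ee_pos: [505.7, -5.8, 340.0]
orientation: [-2.198, -2.243, 0.003]
ft_force: [0.0, -0.4, 1.3]
width: 19.7
grasp_force: 0.0
```

Call:
arm_command --series '[{"linear":[-0.04,-0.001,0],"turn":0},{"linear":[-0.04,-0.001,0],"turn":0},{"linear":[-0.04,-0.001,0],"turn":0},{"linear":[-0.04,-0.002,0],"turn":0},{"linear":[-0.04,-0.002,0],"turn":0},{"linear":[-0.03,-0.002,0],"turn":0},{"linear":[-0.018,-0.001,0],"turn":0},{"linear":[0,0,0],"turn":0}]'

```text
t: 14.15
ee_pos: [501.6, -253.7, 340.1]
orientation: [-2.199, -2.241, 0.001]
ft_force: [-0.1, 0.1, -0.4]
width: 19.7
grasp_force: 0.0
```

Run:
```python
from h import *
delta([506.5,-252,310],np.array([0.99975,.0224]))
im=cam("wrist");e=ctrl.get_obs()["ee_pos"]
print("expected grip ends",fproj(im,[505.4,-207,258.5]),fproj(im,[507.3,-292,285.5]),"tip",fproj(im,e-[0,0,19]),fproj(im,e+[0,0,19]))
cv2.imwrite("pics/g1.png",im["frame"])
```

```text
t 14.15 ee [ 501.6 -253.7  340.1] F [-0.1  0.1 -0.4] w 19.7 q6 -0.51
tool delta [ 1.6  4.9 30.1]
turn -0.0034390671408590645
expected grip ends (np.float64(290.57605857643506), np.float64(153.3246574194163)) (np.float64(291.00451205409325), np.float64(265.1733713583419)) tip (np.float64(285.1237815401487), np.float64(231.42864407742744)) (np.float64(285.3017920652509), np.float64(253.39002670816916))
```

View pics/g1.png

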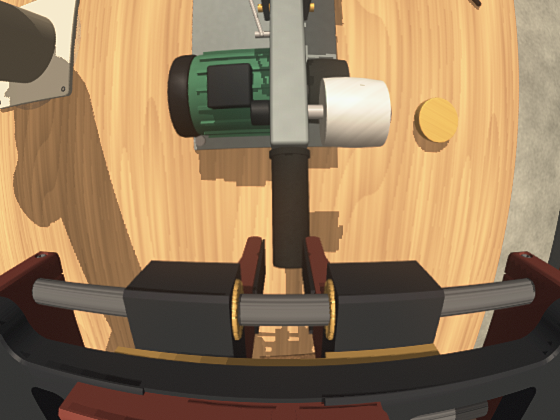

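The view shows the grip at u 274–308, rows 150–268, and the fingers at u 258 and 313. They are about 5 mm off to the left, clear of the idler at (355,112). I'll correct that and go down.

Call:
arm_command --series '[{"linear":[0,0.0025,0.008],"turn":0},{"linear":[0,0.0025,0.008],"turn":0},{"linear":[0,0,0.008],"turn":0},{"linear":[0,0,0.006],"turn":0},{"linear":[0,0,0.006],"turn":0},{"linear":[0,0,0.005],"turn":0},{"linear":[0,0,0.005],"turn":0},{"linear":[0,0,0.005],"turn":0},{"linear":[0,0,0.005],"turn":0},{"linear":[0,0,0],"turn":0}]'

```text
t: 15.2
ee_pos: [506.9, -251.9, 284.6]
orientation: [-2.195, -2.246, 0.001]
ft_force: [-0.6, 0.1, 0.2]
width: 19.5
grasp_force: 0.0
```

Call:
arm_command --series '[{"linear":[0,0,0.005],"turn":0},{"linear":[0,0,0.005],"turn":0},{"linear":[0,0,0.005],"turn":0},{"linear":[0,0,0.005],"turn":0},{"linear":[0,0,0],"turn":0}]'

```text
t: 15.7
ee_pos: [507.4, -252.3, 265.4]
orientation: [2.195, 2.246, -0.0]
ft_force: [-1.6, -0.0, 6.4]
width: 19.5
grasp_force: 3.1
```

Contact came where expected, at 6.4 N. Winding down now.

Call:
arm_command --series '[{"linear":[-0.001,0,0.007],"turn":0},{"linear":[-0.001,0,0.007],"turn":0},{"linear":[-0.001,0,0.007],"turn":0},{"linear":[-0.001,0,0.007],"turn":0},{"linear":[-0.001,0,0.007],"turn":0},{"linear":[-0.001,0,0.007],"turn":0},{"linear":[-0.001,0,0.007],"turn":0}]'

```text
t: 16.4
ee_pos: [507.7, -260.6, 217.5]
orientation: [2.194, 2.245, -0.002]
ft_force: [-3.7, -3.2, 10.1]
width: 20.0
grasp_force: 6.3
```

Call:
arm_command --series '[{"linear":[-0.001,0,0.007],"turn":0},{"linear":[-0.001,0,0.007],"turn":0},{"linear":[0,0,0.007],"turn":0},{"linear":[0,0,0.007],"turn":0},{"linear":[0,0,0.005],"turn":0},{"linear":[0,0,0.003],"turn":0},{"linear":[0,0,0],"turn":0}]'

```text
t: 17.1
ee_pos: [507.6, -262.7, 181.5]
orientation: [2.194, 2.245, -0.002]
ft_force: [-5.3, -4.1, 11.8]
width: 19.6
grasp_force: 7.5
```

Call:
arm_command --series '[{"linear":[0,0,0.003],"turn":0},{"linear":[0,0,0.003],"turn":0},{"linear":[0,0,0.002],"turn":0},{"linear":[0,0,0.002],"turn":0},{"linear":[0,0,0],"turn":0}]'

```text
t: 17.6
ee_pos: [507.6, -262.5, 171.8]
orientation: [2.194, 2.245, -0.002]
ft_force: [-5.0, -2.8, 13.3]
width: 20.1
grasp_force: 7.7
```

Call:
arm_command --series '[{"linear":[0,0,0.001],"turn":0},{"linear":[0,0,0.001],"turn":0},{"linear":[0,0,0],"turn":0}]'

```text
t: 17.9
ee_pos: [507.6, -262.4, 169.8]
orientation: [2.194, 2.245, -0.002]
ft_force: [-6.0, -3.5, 13.2]
width: 19.9
grasp_force: 8.0
```

Call:
arm_command --series '[{"linear":[0,0,0.001],"turn":0},{"linear":[0,0,0.001],"turn":0},{"linear":[0,0,0],"turn":0}]'

```text
t: 18.2
ee_pos: [507.6, -262.3, 167.8]
orientation: [2.194, 2.246, -0.002]
ft_force: [-4.9, -2.7, 14.1]
width: 19.6
grasp_force: 8.0
```

Call:
arm_command --series '[{"linear":[0,0,0.001],"turn":0},{"linear":[0,0,0.001],"turn":0},{"linear":[0,0,0],"turn":0}]'

```text
t: 18.5
ee_pos: [507.6, -262.3, 166.5]
orientation: [2.194, 2.246, -0.002]
ft_force: [-7.1, -1.5, 18.4]
width: 19.8
grasp_force: 9.9
```

Call:
arm_command --series '[{"linear":[0,0,0.001],"turn":0},{"linear":[0,0,0],"turn":0},{"linear":[0,0,0],"turn":0},{"linear":[0,0,0],"turn":0},{"linear":[0,0,0],"turn":0}]'

```text
t: 19.0
ee_pos: [507.7, -262.4, 166.2]
orientation: [2.193, 2.245, -0.001]
ft_force: [-8.3, -1.4, 23.5]
width: 20.2
grasp_force: 12.3
```

Run:
```python
from h import *
im=cam("side");cv2.imwrite("pics/end.png",cv2.resize(im["frame"][60:300,220:460],(600,600),interpolation=2))
delta([507,-262,166])
```

```text
t 19.05 ee [ 507.7 -262.3  166.2] F [-8.9 -0.7 23.5] w 19.8 q6 -0.52
tool delta [ 0.4 -0.7  0.2]
```

View pics/end.png

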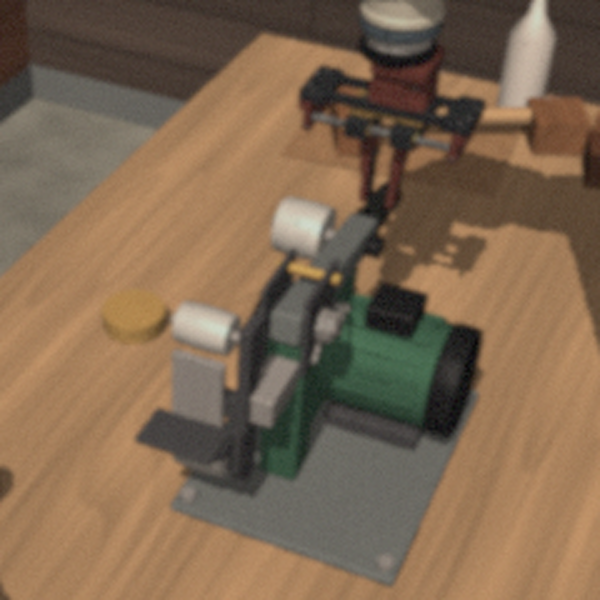

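The picture shows the tension arm wound down level at about (345,245), with both fingers on the grip at about (378,205). The idler at (303,225) is clear, and a hard stop is felt at 23 N.

```bash
python3 -c "
from workcell import ctrl
print(ctrl.close_job())"
```

```text
the job is handed in; nothing more can be done
None
```

I pressed the red stop paddle to its stop and let it up, wound the tension arm down to its stop, and handed the job in with the fingers still pushing on the rubber grip at about 23 N, clear of the idler; the judge returned no verdict.

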